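Find the tablet jar that did not snap shut and hold it open

ROBOT

A 7-joint arm with a two-finger parallel gripper is mounted at the origin on the work surface. World frame = base frame: x ahead of the robot, y to its left, z up, the work surface at z = 0. Lengths are in m, angles in rad, forces in N, time in s.
With the tool pointing down it reaches from about 0.4 to 0.85 m from the base axis. Payload 6.9 kg.
Tool frame: the origin (TCP) lies midway between the tips of the shut fingers; the grasp point (between the pads) lies 19 mm behind it; z points along the fingers, y is the line along which they close (so a half turn about z gives the same grasp; the last joint's range is limited). The gripper opens to 85 mm and grips with 20 to 120 N. Pads are 22 mm wide; open, the fingers measure 114 mm over their backs; the gripper's body (76 mm by 85 mm) begins 54 mm behind the grasp point. The pads swing forward as they close: fully open they stand 13 mm farther back than shut.
Start: joints at [-1.075, 0.507, -0.238, 1.5, 0.126, 1.149, -0.155], TCP at [0.238, 0.578, 0.231] pointing down, gripper open.
Joint ranges: [-3.08, 3.08], [-0.24, 2.05], [-1.43, 1.35], [0, 2.5], [-1.52, 4.66], [0.17, 1.96], [-2.89, 2.89]. Speed limits (rad/s): [2.39, 2.39, 3.14, 3.14, 3.14, 3.14, 3.14].

INTERFACE

Orientations are given as a rotation vector (axis times angle).
In Python, from cell import env gives the robot as it stands.
- The arm moves only by the tool step_arm, never from a script. Its argument "moves" is a list that holds one entry, the list of rows, each a list of 5 numbers: the shift along the tool's x, y, z in m, then the turn about the tool's z in degrees, then the finger opening in m, from 0 to 0.0854. In form: [[[x, y, z, roll, hand], ...]]. A call has 1 to 12 rows; each row is the pose to reach, as a shift and turn from the pose commanded when the call began, along the tool's axes at that moment; what a row does not reach only later rows make up. A row lasts 1/8 s, in which the tool goes at most 62.5 mm and 10.7 degrees, less where a joint would pass 70% of its speed; a pose out of reach is approached as far as the arm can. A call with a gripper value outside its range is refused whole. The fingers move at their own pace and stop on an object; the grip force is fixed at half the most. Time passes only in rows, so rows that repeat a pose let the fingers close. It gives the time, the measured TCP pose, the force, the opening and the grip force at its end, in the units of the state.
- env.sense(): the state, without advancing time (a new reading comes with each control period).
- env.read_camera(name): name is "scene" or "top"; returns the picture (400x640x3 uint8, red, green, blue); there is no depth.
- env.get_calibration(name): a dict with "vertical_fov" (degrees; the focal length in pixels is half the picture's height over the tangent of half this angle, whatever the lens; pixels are square), "cx", "cy" (the principal point, pixels), "world_from_camera" (4x4, takes a point from camera to world coordinates). Camera axes: x right, y down, z forward; pixel columns grow to the right and rows downward; lengths in m; the calibration is good to about 2 mm. A picture is of the moment at which its call begins. get_calibration takes no time and is no camera call.
- env.hand_in(): hands the job in; it is judged then, once.
Trained networks look in the newest picture that a camera, given by its name, has taken for a name from the list of things; names that differ only in an ending like _2 or _b are one class to them, and where a whole thing is asked for, a point or a joint stands for the part that bears it (a point fixed in the world has none). Each returns a list of dicts, best first, with "score" (0 to 1); they miss things now and then, are a little off and sometimes report something else, mostly with a low value. They report only what shows in the picture. A call takes as long as a camera call.
- env.regions_of(camera, label): "mask" (400x640 bool, what is visible of it) and "bbox" ([left, top, width, height] in pixels, round what is visible of it).
The state is a dict: "time_s": time; "joints": joint angles; "qd": joint speeds; "effort": joint torques, N m; "ee_pos": TCP position; "tool_rot": TCP orientation; "wrist_force": force on the tool from outside, world axes, zero at the start; "moment": the same for the moment, N m; "width": finger opening in m; "finger_force": force on a finger pad.
Only numpy, scipy, OpenCV 4.12 (cv2) and the standard library are available. Lean on these libraries where they do the work, as an engineer would, in place of code of your own. Each camera call takes 0.05 s, during which the arm holds its last target. There are 200 camera calls.

TASK

One of the three flip-lid tablet jars in the wooden rack has not snapped shut. Working from the robot's left to its right, tap each of the three lids from above with the fingertips to find the one that gives, then lift that lid by its thumb tab to at least halfway between level and upright, and finish while still holding it open so that the tablets can be checked. Do not force the lids that are snapped shut, and leave everything else on the table where it is.

Things in the scene. Friction and masses are not known exactly. Their poses are not given: they have to be found in the camera images.
- rack: pale wooden rack, 92 (x) x 258 (y) x 40 (z) mm, three cells in a row along its y axis, 84 mm apart, a flip-lid jar wedged in each; it is screwed down and nothing in it shifts. Origin: centre of its underside. Its +y end is the left end seen from the robot; its -x side faces the robot
- place_left (a point): centre of the floor of the rack's left cell (left, middle, right as seen from the robot), 6 mm above the table
- place_middle (a point): centre of the floor of the rack's middle cell (left, middle, right as seen from the robot), 6 mm above the table
- place_right (a point): centre of the floor of the rack's right cell (left, middle, right as seen from the robot), 6 mm above the table
- jar_a: one of three alike white jars, 72 mm across, in any cell. Origin: centre of its underside, on the cell's floor; axes as the rack's. Shut, its flat lid top lies 102 mm above. Snapped lids are rigid to a tap and hold 25 N at the tab. The loose one looks the same but sinks 0.07 rad under less than 1 N to a hard stop (5 mm at the front rim, 7 mm at the tab), and springs back level
- tab_a (a point): grasp point on the thumb tab of jar_a's lid, at mid thickness, moving with the lid. The tab is a flat tongue 18 mm wide (along y, the hinge's direction), 7 mm thick, sticking out 32 mm from the front (-x) rim of the lid; this point is 23 mm out from the rim, 9 mm from the tab's end. Shut, it lies at x -61, y 0, z 98 mm in the jar's frame
- lid_a (a joint): opening of jar_a's lid (round, 76 mm across, 12 mm deep), rad: 0 shut and level (so all start), 1.57 upright. Hinge line along the jar's y at x +40, z 94 mm in its frame, 101 mm from the tab's grasp point; as it opens the tab rises and goes away from the robot. The loose lid, lifted, pulls towards shut with 1 to 4 N at the tab, shuts itself if let go, and opens to 1.5 at most
- jar_b: one of three alike white jars, 72 mm across, in any cell. Origin: centre of its underside, on the cell's floor; axes as the rack's. Shut, its flat lid top lies 102 mm above. Snapped lids are rigid to a tap and hold 25 N at the tab. The loose one looks the same but sinks 0.07 rad under less than 1 N to a hard stop (5 mm at the front rim, 7 mm at the tab), and springs back level
- tab_b (a point): grasp point on the thumb tab of jar_b's lid, at mid thickness, moving with the lid. The tab is a flat tongue 18 mm wide (along y, the hinge's direction), 7 mm thick, sticking out 32 mm from the front (-x) rim of the lid; this point is 23 mm out from the rim, 9 mm from the tab's end. Shut, it lies at x -61, y 0, z 98 mm in the jar's frame
- lid_b (a joint): opening of jar_b's lid (round, 76 mm across, 12 mm deep), rad: 0 shut and level (so all start), 1.57 upright. Hinge line along the jar's y at x +40, z 94 mm in its frame, 101 mm from the tab's grasp point; as it opens the tab rises and goes away from the robot. The loose lid, lifted, pulls towards shut with 1 to 4 N at the tab, shuts itself if let go, and opens to 1.5 at most
- jar_c: one of three alike white jars, 72 mm across, in any cell. Origin: centre of its underside, on the cell's floor; axes as the rack's. Shut, its flat lid top lies 102 mm above. Snapped lids are rigid to a tap and hold 25 N at the tab. The loose one looks the same but sinks 0.07 rad under less than 1 N to a hard stop (5 mm at the front rim, 7 mm at the tab), and springs back level
- tab_c (a point): grasp point on the thumb tab of jar_c's lid, at mid thickness, moving with the lid. The tab is a flat tongue 18 mm wide (along y, the hinge's direction), 7 mm thick, sticking out 32 mm from the front (-x) rim of the lid; this point is 23 mm out from the rim, 9 mm from the tab's end. Shut, it lies at x -61, y 0, z 98 mm in the jar's frame
- lid_c (a joint): opening of jar_c's lid (round, 76 mm across, 12 mm deep), rad: 0 shut and level (so all start), 1.57 upright. Hinge line along the jar's y at x +40, z 94 mm in its frame, 101 mm from the tab's grasp point; as it opens the tab rises and goes away from the robot. The loose lid, lifted, pulls towards shut with 1 to 4 N at the tab, shuts itself if let go, and opens to 1.5 at most
- calculator: not part of the job, leave alone: black pocket calculator 72 x 118 x 12 lying flat in front of the rack (sizes in mm). Origin: centre of its underside
- vial: not part of the job, leave alone: amber vial with white cap, 32 across, 62 tall, standing in front of the rack's left end (sizes in mm). Origin: centre of its underside
- stock_bottle: not part of the job, leave alone: white screw-cap bottle, 68 across, 130 tall, standing left of the rack (sizes in mm). Origin: centre of its underside
- screw_cap: not part of the job, leave alone: loose white screw cap, 38 across, 14 high, lying in front of the rack's right end (sizes in mm). Origin: centre of its underside
- carton: not part of the job, leave alone: white carton with a red band, 50 x 85 x 40, lying behind the rack (sizes in mm). Origin: centre of its underside
- counting_tray: not part of the job, leave alone: white tablet-counting tray 210 x 160 x 16 lying right of the rack (sizes in mm). Origin: centre of its underside
- spatula: not part of the job, leave alone: counting spatula 200 long, black handle and steel blade, lying in the counting tray (sizes in mm). Origin: under the joint of handle and blade

How it is judged:
By the outcome, as a careful person would: the job done as asked, in the order asked, and still so for the second after the job is handed in, while the arm keeps its last pose, push and grip.
It also fails if it takes over 42 s, if anything falls off the work surface, if the arm or the gripper's body presses on something with over 40 N, if the wrist force passes 120 N, or if a joint passes its speed limit or range.

## Working session

There is one attempt and no reset: what is moved stays moved. The work goes in short steps, Python scripts to look and compute and a tool call to move; the robot and the scene stay as the last step left them, time stands still between calls to the robot, and variables do not carry over. Pictures are saved under pics/ and viewed, at most 10 in all, crops included, and the job is handed in when it is done.

Besides the shell and the picture viewer there is one more tool, called as name(argument=value, ...) on one line, values as JSON. step_arm: Moves the arm, as the interface text tells. Its arguments: {"type":"object","properties":{"moves":{"type":"array","items":{"type":"array","items":{"type":"array","items":{"type":"number"}}}}},"required":["moves"]}

```bash
mkdir -p pics; cat > h.py <<'E'
import numpy as np,cv2
from cell import env
def ray(cam,uv):
    c=env.get_calibration(cam);f=200/np.tan(np.radians(c["vertical_fov"])/2);T=np.array(c["world_from_camera"])
    d=T[:3,:3]@np.array([(uv[0]-c["cx"])/f,(uv[1]-c["cy"])/f,1]);return T[:3,3],d
def at_z(cam,uv,z):
    o,d=ray(cam,uv);return o+d*(z-o[2])/d[2]
def proj(cam,p):
    c=env.get_calibration(cam);f=200/np.tan(np.radians(c["vertical_fov"])/2);T=np.linalg.inv(np.array(c["world_from_camera"]))
    q=T[:3,:3]@np.array(p)+T[:3,3];return np.array([c["cx"]+f*q[0]/q[2],c["cy"]+f*q[1]/q[2]])
E
python3 - <<'E'
from h import *
for n in("scene","top"):
    cv2.imwrite(f"pics/{n}0.png",env.read_camera(n)[...,::-1]);c=env.get_calibration(n);print(n,c["vertical_fov"],np.round(c["world_from_camera"],3).tolist())
    for l in("rack","jar_a","tab_a","lid_a"):
        for r in env.regions_of(n,l)[:4]:
            ys,xs=np.nonzero(r["mask"]);print(n,l,round(r["score"],2),r["bbox"],round(xs.mean(),1),round(ys.mean(),1),len(xs))
s=env.sense();print(s["time_s"],s["ee_pos"],s["tool_rot"],s["width"],s["wrist_force"])
E
```

```text
scene 45.279257292734016 [[-0.001, 0.755, -0.655, 1.229], [1.0, 0.007, 0.007, 0.002], [0.01, -0.655, -0.755, 0.83], [0.0, 0.0, 0.0, 1.0]]
scene rack 0.68 [211.0, 185.6, 121.8, 52.3] 273.0 218.4 2190
scene jar_a 0.88 [292.0, 165.0, 36.4, 60.1] 311.5 196.5 1682
scene jar_a 0.88 [252.0, 156.8, 39.9, 64.1] 272.7 191.6 1666
scene jar_a 0.65 [214.3, 155.9, 38.4, 57.7] 234.7 186.5 1622
scene jar_a 0.6 [217.2, 153.9, 33.3, 39.9] 232.7 176.1 830
scene tab_a 0.83 [216.0, 156.0, 36.9, 37.2] 232.7 176.0 852
scene tab_a 0.77 [253.3, 157.8, 39.5, 42.1] 271.7 181.2 936
scene tab_a 0.75 [293.3, 165.8, 37.1, 43.4] 311.4 186.1 962
scene lid_a 0.91 [249.8, 155.2, 38.2, 46.5] 272.0 181.2 983
scene lid_a 0.79 [296.2, 162.5, 34.8, 41.7] 311.8 186.1 923
scene lid_a 0.65 [215.2, 151.6, 36.7, 42.0] 232.6 176.2 1006
top 50.01085853580168 [[0.006, -0.985, 0.172, 0.425], [-1.0, -0.005, 0.012, 0.011], [-0.011, -0.172, -0.985, 1.068], [0.0, 0.0, 0.0, 1.0]]
top rack 0.7 [308.2, 195.6, 112.0, 53.8] 355.8 225.6 1206
top rack 0.44 [392.0, 259.6, 13.1, 18.2] 397.9 268.6 217
top jar_a 0.95 [346.0, 197.6, 33.3, 51.0] 364.2 220.0 1015
top jar_a 0.8 [383.2, 208.8, 35.8, 47.2] 400.0 226.9 1202
top jar_a 0.57 [312.7, 193.3, 31.5, 49.8] 328.2 213.8 1031
top jar_a 0.19 [307.3, 194.6, 111.1, 55.0] 356.6 227.1 1054
top tab_a 0.77 [314.5, 192.7, 30.1, 51.0] 328.1 214.5 978
top tab_a 0.74 [384.9, 205.6, 38.0, 46.6] 401.6 226.5 1037
top tab_a 0.61 [347.5, 199.4, 33.9, 51.0] 364.6 220.4 1012
top tab_a 0.4 [426.4, 191.7, 81.2, 102.5] 464.3 241.6 5271
top lid_a 0.91 [313.3, 194.6, 34.7, 45.3] 327.9 214.0 1028
top lid_a 0.91 [384.8, 207.8, 29.8, 47.4] 401.2 226.8 925
top lid_a 0.56 [346.6, 200.6, 34.3, 51.3] 364.8 220.2 1011
top lid_a 0.52 [389.1, 259.7, 14.2, 17.3] 397.5 268.3 194
0.5 [0.2375185  0.57807697 0.23125178] [-6.08424645e-01 -3.08208762e+00  1.14164612e-04] 0.08522960309967285 [ 0.54683378 -0.54587733  0.1518615 ]
```

View pics/top0.png

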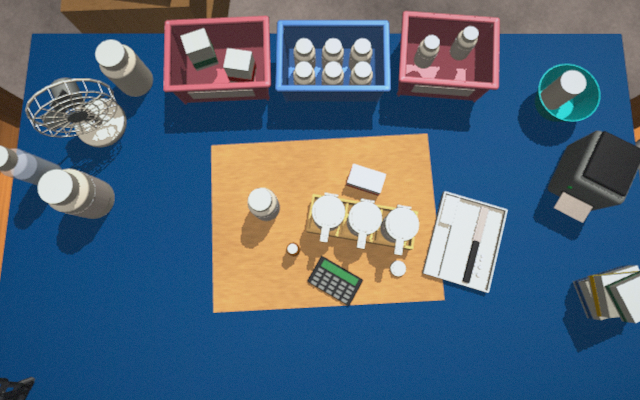

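View pics/scene0.png

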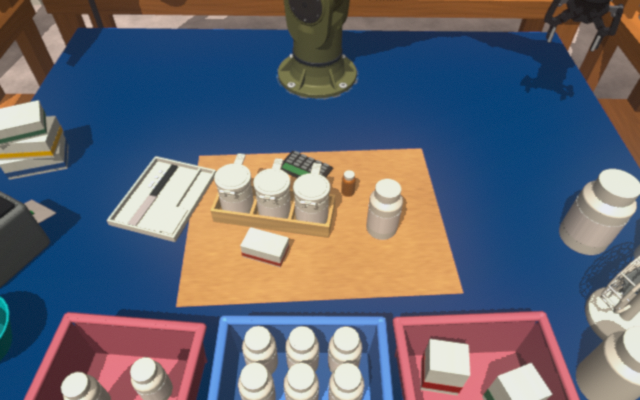

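Both views show the three lids in the rack with tabs towards the robot. In the top view they are at about (328,212), (364,217) and (402,224), with the row slightly tilted. I'll fit the rack pose to the lid masks.

```bash
cat > fit.py <<'E'
from h import *
from scipy.optimize import minimize
tgt={}
cent={}
for n in("scene","top"):
    env.read_camera(n);m=np.zeros((400,640),bool);cs=[]
    for l in("lid_a","lid_b","lid_a","tab_a"):
        for r in env.regions_of(n,l):
            b=r["bbox"]
            if r["score"]>.5 and 27<b[2]<45 and 34<b[3]<56: m=m|r["mask"]; 
    tgt[n]=m.astype(np.float32)
th=np.linspace(0,2*np.pi,40)
def hulls(x,y,a,n):
    R=np.array([[np.cos(a),-np.sin(a)],[np.sin(a),np.cos(a)]]);out=[]
    for dy in(.084,0,-.084):
        for P in([(.038*np.cos(t)+.0,.038*np.sin(t),z) for t in th for z in(.096,.108)],[(px,py,z) for px in(-.07,-.03) for py in(-.009,.009) for z in(.1005,.1075)]):
            q=[proj(n,[*(R@[p[0],p[1]+dy]+[x,y]),p[2]]) for p in P]
            out.append(cv2.convexHull(np.array(q,np.float32)))
    return out
def ren(p,n):
    S=4;im=np.zeros((400*S,640*S),np.uint8)
    for h in hulls(*p,n): cv2.fillPoly(im,[np.int32(np.round((h+.5)*S*16))],255,shift=4)
    return cv2.resize(im,(640,400),interpolation=cv2.INTER_AREA)/255
def cost(p,cams=("scene","top")):
    s=0
    for n in cams:
        r=ren(p,n);s+=1-np.minimum(r,tgt[n]).sum()/np.maximum(r,tgt[n]).sum()
    return s
if __name__=="__main__":
    c=[at_z("top",u,.108)for u in((328,212),(364,217),(402,224))];print(np.round(c,3))
    a0=np.arctan2(-(c[0]-c[2])[0],(c[0]-c[2])[1])
    for cams in(("scene",),("top",),("scene","top")):
        r=minimize(cost,[c[1][0],c[1][1],a0],args=(cams,),method="Nelder-Mead",options=dict(initial_simplex=[[c[1][0]+i,c[1][1]+j,a0+k] for i,j,k in((0,0,0),(.006,0,0),(0,.006,0),(0,0,.05))],xatol=1e-4,fatol=1e-4));print(cams,np.round(r.x,4),r.fun)
    np.save("pose.npy",r.x);o=[]
    for n,(u,v) in(("scene",(200,140)),("top",(295,185))):
        im=env.read_camera(n)[v:v+75,u:u+140,::-1];im=cv2.resize(im,None,fx=5,fy=5,interpolation=cv2.INTER_CUBIC)
        for h in hulls(*r.x,n): cv2.polylines(im,[np.int32((h-[u,v]+.5)*5)],True,(0,0,255),1)
        o.append(im[:290])
    cv2.imwrite("pics/fit.png",np.vstack(o))
    print(env.sense()["time_s"])
E
python3 fit.py
```

```text
[[ 0.556 -0.009  0.108]
 [ 0.545 -0.09   0.108]
 [ 0.53  -0.175  0.108]]Traceback (most recent call last):
  File "fit.py", line 33, in <module>
    r=minimize(cost,[c[1][0],c[1][1],a0],args=(cams,),method="Nelder-Mead",options=dict(initial_simplex=[[c[1][0]+i,c[1][1]+j,a0+k] for i,j,k in((0,0,0),(.006,0,0),(0,.006,0),(0,0,.05))],xatol=1e-4,fatol=1e-4));print(cams,np.round(r.x,4),r.fun)
    res = _minimize_neldermead(fun, x0, args, callback, bounds=bounds,
                               **options)
    fxr = func(xr)
    fx = function(np.copy(x), *(wrapper_args + args))
  File "fit.py", line 27, in cost
    r=ren(p,n);s+=1-np.minimum(r,tgt[n]).sum()/np.maximum(r,tgt[n]).sum()
  File "fit.py", line 22, in ren
    for h in hulls(*p,n): cv2.fillPoly(im,[np.int32(np.round((h+.5)*S*16))],255,shift=4)
             ~~~~~^^^^^^
  File "fit.py", line 17, in hulls
    q=[proj(n,[*(R@[p[0],p[1]+dy]+[x,y]),p[2]]) for p in P]
       ~~~~^^^^^^^^^^^^^^^^^^^^^^^^^^^^^^^^^^^^
  File "h.py", line 9, in proj
    c=env.get_calibration(cam);f=200/np.tan(np.radians(c["vertical_fov"])/2);T=np.linalg.inv(np.array(c["world_from_camera"]))
ValueError: time passes only in moves, steps and waits
```

Too many calibration calls; I'll cache the calibration.

```bash
cat > h.py <<'E'
import numpy as np,cv2
from cell import env
C={}
for n in("scene","top"):
    c=env.get_calibration(n);T=np.array(c["world_from_camera"])
    C[n]=(200/np.tan(np.radians(c["vertical_fov"])/2),c["cx"],c["cy"],T,np.linalg.inv(T))
def at_z(cam,uv,z):
    f,cx,cy,T,_=C[cam];d=T[:3,:3]@np.array([(uv[0]-cx)/f,(uv[1]-cy)/f,1]);return T[:3,3]+d*(z-T[2,3])/d[2]
def proj(cam,p):
    f,cx,cy,_,I=C[cam];q=I[:3,:3]@np.array(p)+I[:3,3];return np.array([cx+f*q[0]/q[2],cy+f*q[1]/q[2]])
E
python3 fit.py
```

```text
[[ 0.556 -0.009  0.108]
 [ 0.545 -0.09   0.108]
 [ 0.53  -0.175  0.108]]
('scene',) [ 0.5411 -0.0931 -0.1616] 0.05707869171602531
('top',) [ 0.5449 -0.0926 -0.1669] 0.057547785707974586
('scene', 'top') [ 0.5432 -0.0928 -0.1646] 0.1503623889717609
1.6
```

View pics/fit.png

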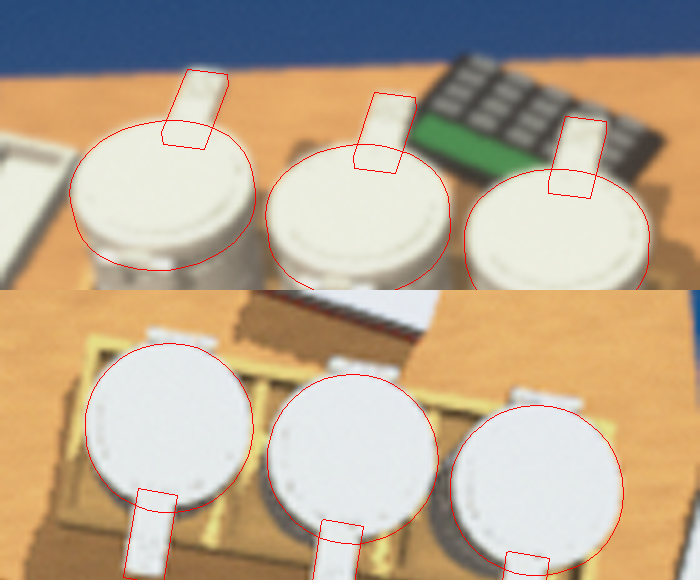

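The fit overlays both views well: rack centre (0.543, -0.093), yaw -0.165. Next I'll work out the moves.

```bash
cat > go.py <<'E'
import sys
from h import *
from scipy.spatial.transform import Rotation as Ro
x,y,a=np.load("pose.npy");s=env.sense();R=Ro.from_rotvec(s["tool_rot"]).as_matrix()
def target(lx,ly,z): return np.array([x+lx*np.cos(a)-ly*np.sin(a),y+lx*np.sin(a)+ly*np.cos(a),z])
L=[float(v) for v in sys.argv[1:]]
for lx,ly,z in np.reshape(L,(-1,3)):
    t=target(lx,ly,z);print("target",t.round(4),"shift",(R.T@(t-s["ee_pos"])).round(4))
ry=np.array([-np.sin(a),np.cos(a)]);ty=R[:2,1];w=np.degrees(np.arctan2(ty[0]*ry[1]-ty[1]*ry[0],ty@ry))
print("roll",-w,"R",R.round(3).tolist(),"t",s["time_s"],s["ee_pos"],s["wrist_force"],s["width"])
E
python3 go.py -0.028 0.084 0.2 -0.028 0.084 0.125
```

```text
target [ 0.5293 -0.0053  0.2   ] shift [-0.4916 -0.4288  0.0313]
target [ 0.5293 -0.0053  0.125 ] shift [-0.4916 -0.4288  0.1063]
roll -12.904633541939049 R [[-0.925, 0.38, 0.0], [0.38, 0.925, -0.0], [-0.0, -0.0, -1.0]] t 1.6 [0.23753428 0.57807914 0.23127059] [ 0.51036738 -0.49107854  0.4479703 ] 0.08546857139859915
```

step_arm(moves=[[[-0.4916,-0.4288,0.02,-12.9,0],[-0.4916,-0.4288,0.02,-12.9,0],[-0.4916,-0.4288,0.02,-12.9,0],[-0.4916,-0.4288,0.02,-12.9,0],[-0.4916,-0.4288,0.02,-12.9,0],[-0.4916,-0.4288,0.02,-12.9,0],[-0.4916,-0.4288,0.02,-12.9,0],[-0.4916,-0.4288,0.02,-12.9,0],[-0.4916,-0.4288,0.02,-12.9,0],[-0.4916,-0.4288,0.02,-12.9,0],[-0.4916,-0.4288,0.02,-12.9,0],[-0.4916,-0.4288,0.02,-12.9,0]]])

```text
time_s: 3.1
ee_pos: [0.5299, -0.0082, 0.211]
tool_rot: [0.266, 3.13, -0.001]
wrist_force: [0.2, 1.0, 0.4]
width: 0.0004
finger_force: 0.0
```

```bash
python3 go.py -0.028 0.084 0.115
```

```text
target [ 0.5293 -0.0053  0.115 ] shift [0.0011 0.0028 0.096 ]
roll -0.27604193630492013 R [[-0.986, 0.169, -0.0], [0.169, 0.986, -0.001], [-0.0, -0.001, -1.0]] t 3.1 [ 0.52992195 -0.00816884  0.21101208] [0.22033977 0.96914348 0.37763887] 0.0003767334043708635
```

step_arm(moves=[[[0,0,0.05,0,0],[0,0,0.08,0,0],[0,0,0.098,0,0],[0,0,0.098,0,0],[0,0,0.098,0,0]]])

```text
time_s: 3.72
ee_pos: [0.5297, -0.0046, 0.1142]
tool_rot: [0.257, 3.13, 0.001]
wrist_force: [0.8, -0.2, -0.2]
width: -0.0002
finger_force: 0.0
```

step_arm(moves=[[[0,0,0.002,0,0],[0,0,0.004,0,0],[0,0,0.005,0,0]]])

```text
time_s: 4.1
ee_pos: [0.5293, -0.0054, 0.1084]
tool_rot: [0.258, 3.131, 0.0]
wrist_force: [0.5, -0.0, 0.0]
width: 0.0
finger_force: 0.0
```

step_arm(moves=[[[0,0,0.001,0,0],[0,0,0.002,0,0],[0,0,0.002,0,0]]])

```text
time_s: 4.47
ee_pos: [0.5294, -0.0053, 0.108]
tool_rot: [0.258, 3.13, -0.0]
wrist_force: [-5.2, -0.2, 18.7]
width: -0.0001
finger_force: 8.8
```

Left lid is rigid (18.7 N, did not sink). On to the middle one.

step_arm(moves=[[[0,0,-0.02,0,0],[0,0,-0.03,0,0],[0,-0.042,-0.03,0,0],[0,-0.084,-0.03,0,0],[0,-0.084,-0.02,0,0],[0,-0.084,-0.006,0,0],[0,-0.084,-0.004,0,0],[0,-0.084,-0.001,0,0],[0,-0.084,-0.001,0,0]]])

```text
time_s: 5.6
ee_pos: [0.5154, -0.0869, 0.1081]
tool_rot: [-0.256, -3.131, -0.001]
wrist_force: [-3.6, 1.2, 8.9]
width: -0.0
finger_force: 4.4
```

Middle lid is rigid too (8.9 N at lid height). Now the right one.

step_arm(moves=[[[0,0,-0.02,0,0],[0,0,-0.03,0,0],[0,-0.042,-0.03,0,0],[0,-0.084,-0.03,0,0],[0,-0.084,-0.02,0,0],[0,-0.084,-0.006,0,0],[0,-0.084,-0.003,0,0],[0,-0.084,0,0,0],[0,-0.084,0,0,0]]])

```text
time_s: 6.72
ee_pos: [0.5019, -0.1705, 0.1072]
tool_rot: [-0.257, -3.131, -0.0]
wrist_force: [-1.5, 0.8, 0.0]
width: -0.0001
finger_force: 0.0
```

step_arm(moves=[[[0,0,0.001,0,0],[0,0,0.002,0,0],[0,0,0.002,0,0]]])

```text
time_s: 7.1
ee_pos: [0.5018, -0.1711, 0.1054]
tool_rot: [0.258, 3.131, -0.0]
wrist_force: [0.4, 0.2, 0.4]
width: -0.0
finger_force: 0.2
```

The right lid sinks with almost no force, so that is the loose one. Moving over its tab and gripping across the sides.

step_arm(moves=[[[0,0,-0.02,0,0],[0,0,-0.035,0,0.045],[0.02,0,-0.035,0,0.045],[0.035,0,-0.035,0,0.045],[0.035,0,-0.035,0,0.045],[0.035,0,-0.02,0,0.045],[0.035,0,0,0,0.045],[0.035,0,0.013,0,0.045],[0.035,0,0.013,0,0.045]]])

```text
time_s: 8.22
ee_pos: [0.467, -0.1652, 0.0915]
tool_rot: [-0.258, -3.129, -0.001]
wrist_force: [-0.4, 0.1, -0.8]
width: 0.0447
finger_force: 0.0
```

```bash
python3 go.py -0.063 -0.084 0.092; python3 - <<'E'
from h import *
o=[]
for n,(u,v) in(("scene",(190,120)),("top",(340,190))):
    o.append(cv2.resize(env.read_camera(n)[v:v+75,u:u+140,::-1],None,fx=4,fy=4,interpolation=cv2.INTER_CUBIC)[:298])
cv2.imwrite("pics/g1.png",np.vstack(o))
E
```

```text
target [ 0.4673 -0.1653  0.092 ] shift [-0.0003 -0.0001 -0.0005]
roll 0.0027258850995451945 R [[-0.986, 0.164, -0.002], [0.164, 0.986, 0.001], [0.002, 0.0, -1.0]] t 8.225 [ 0.46698816 -0.16518616  0.09145869] [-0.38408892  0.06830257 -0.80235881] 0.044692397257169184
```

View pics/g1.png

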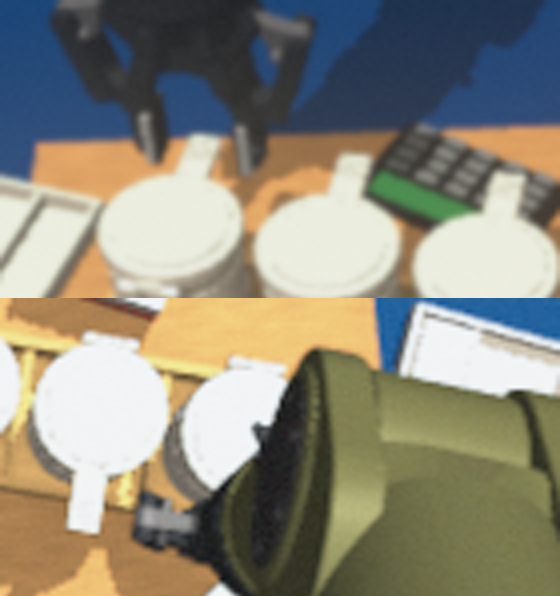

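The fingers straddle the right tab, one on each side. Closing.

step_arm(moves=[[[0,0,0,0,0.01],[0,0,0,0,0.01],[0,0,0,0,0.01],[0,0,0,0,0.01],[0,0,0,0,0.01]]])

```text
time_s: 8.95
ee_pos: [0.4676, -0.165, 0.0924]
tool_rot: [0.258, 3.13, 0.0]
wrist_force: [1.5, 3.8, 0.1]
width: 0.0158
finger_force: 58.5
```

step_arm(moves=[[[-0.0002,0,-0.005,0,0.01],[-0.0009,0,-0.0103,0,0.01],[-0.0018,0,-0.0154,0,0.01],[-0.0028,0,-0.0204,0,0.01],[-0.0042,0,-0.0254,0,0.01],[-0.0058,0,-0.0303,0,0.01],[-0.0058,0,-0.0303,0,0.01]]])

```text
time_s: 9.82
ee_pos: [0.4746, -0.1661, 0.123]
tool_rot: [0.258, 3.128, 0.0]
wrist_force: [8.0, 2.2, -6.7]
width: 0.0158
finger_force: 58.9
```

step_arm(moves=[[[-0.003,0,-0.0048,0,0.01],[-0.0052,0,-0.0095,0,0.01],[-0.0075,0,-0.0141,0,0.01],[-0.01,0,-0.0186,0,0.01],[-0.0127,0,-0.023,0,0.01],[-0.0157,0,-0.0272,0,0.01],[-0.0188,0,-0.0312,0,0.01],[-0.0223,0,-0.0351,0,0.01],[-0.0223,0,-0.0351,0,0.01]]])

```text
time_s: 10.95
ee_pos: [0.4955, -0.1696, 0.1575]
tool_rot: [0.256, 3.131, 0.001]
wrist_force: [5.2, 3.0, -7.1]
width: 0.0147
finger_force: 58.7
```

step_arm(moves=[[[-0.004,0,-0.0037,0,0.01],[-0.008,0,-0.0073,0,0.01],[-0.0118,0,-0.0106,0,0.01],[-0.0158,0,-0.0138,0,0.01],[-0.0158,0,-0.0138,0,0.01]]])

```text
time_s: 11.58
ee_pos: [0.5108, -0.1722, 0.1718]
tool_rot: [0.256, 3.131, 0.0]
wrist_force: [0.6, 4.6, -4.2]
width: 0.0112
finger_force: 58.6
```

```bash
python3 - <<'E'
from h import *
o=[]
for n,(u,v) in(("scene",(190,105)),("top",(340,190))):
    o.append(cv2.resize(env.read_camera(n)[v:v+75,u:u+140,::-1],None,fx=4,fy=4,interpolation=cv2.INTER_CUBIC)[:298])
cv2.imwrite("pics/g2.png",np.vstack(o))
E
```

```text
(no output)
```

View pics/g2.png

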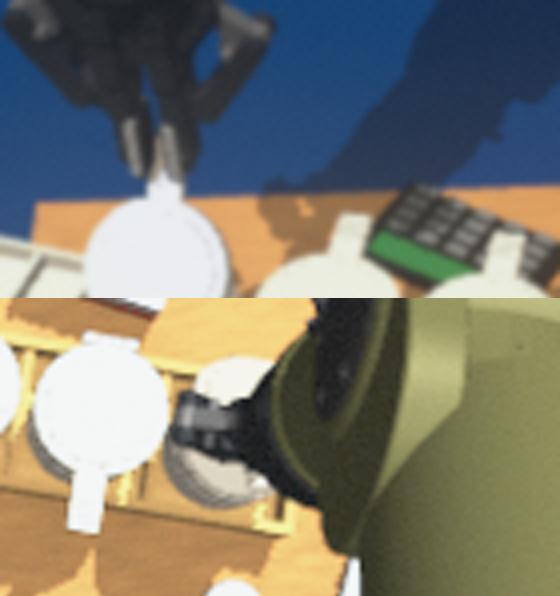

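The width has dropped from 15.8 to 11.2 mm, and the picture shows the tab only in the very fingertips. The grip is creeping off, so I'll lower the lid along the arc and re-grip deeper.

step_arm(moves=[[[0.0098,0,0.0065,0,0.01],[0.0171,0,0.0138,0,0.01],[0.0237,0,0.0217,0,0.01],[0.0294,0,0.0303,0,0.01],[0.0342,0,0.0394,0,0.01],[0.0381,0,0.0489,0,0.01],[0.0411,0,0.0588,0,0.01],[0.043,0,0.068,0,0.01]]])

```text
time_s: 12.68
ee_pos: [0.4695, -0.1668, 0.1041]
tool_rot: [0.259, 3.127, -0.003]
wrist_force: [-0.3, -0.5, -0.4]
width: 0.0104
finger_force: 0.0
```

The tab slipped out near shut. Raising, opening, and re-gripping 7 mm deeper.

step_arm(moves=[[[0.001,0,-0.02,0,0.01],[0.002,0,-0.025,0,0.045],[0.002,0,-0.025,0,0.045],[0.002,0,-0.025,0,0.045],[0.002,0,-0.01,0,0.045],[0.002,0,0.01,0,0.045],[0.002,0,0.019,0,0.045],[0.002,0,0.019,0,0.045]]])

```text
time_s: 13.68
ee_pos: [0.4657, -0.165, 0.0839]
tool_rot: [-0.258, -3.129, -0.0]
wrist_force: [-0.4, 0.2, -0.0]
width: 0.0452
finger_force: 0.0
```

```bash
python3 go.py -0.064 -0.084 0.085; python3 - <<'E'
from h import *
o=[]
for n,(u,v) in(("scene",(190,120)),("top",(340,190))):
    o.append(cv2.resize(env.read_camera(n)[v:v+75,u:u+140,::-1],None,fx=4,fy=4,interpolation=cv2.INTER_CUBIC)[:298])
cv2.imwrite("pics/g3.png",np.vstack(o))
E
```

```text
target [ 0.4663 -0.1652  0.085 ] shift [-0.0006 -0.     -0.0011]
roll 0.0036920715999767435 R [[-0.986, 0.164, -0.002], [0.164, 0.986, 0.0], [0.002, 0.0, -1.0]] t 13.675 [ 0.4656684  -0.16503095  0.08385807] [-0.37488958  0.20559983 -0.03598604] 0.04518443785327282
```

View pics/g3.png

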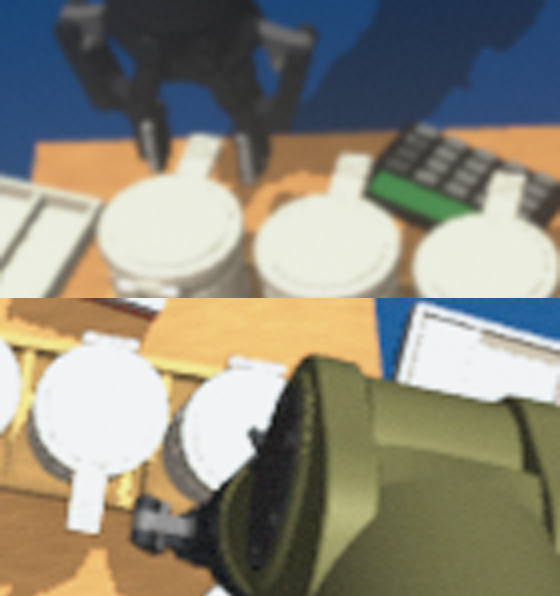

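step_arm(moves=[[[0,0,0,0,0.01],[0,0,0,0,0.01],[0,0,0,0,0.01],[0,0,0,0,0.01],[0,0,0,0,0.01]]])

```text
time_s: 14.4
ee_pos: [0.4664, -0.1648, 0.0846]
tool_rot: [0.258, 3.13, 0.0]
wrist_force: [0.6, 3.2, 0.5]
width: 0.0159
finger_force: 58.4
```

step_arm(moves=[[[-0.0003,0,-0.005,0,0.01],[-0.0012,0,-0.0103,0,0.01],[-0.0023,0,-0.0154,0,0.01],[-0.0036,0,-0.0204,0,0.01],[-0.0052,0,-0.0254,0,0.01],[-0.007,0,-0.0303,0,0.01],[-0.007,0,-0.0303,0,0.01]]])

```text
time_s: 15.28
ee_pos: [0.4724, -0.1659, 0.1149]
tool_rot: [-0.259, -3.13, -0.001]
wrist_force: [0.4, 3.5, -4.3]
width: 0.0162
finger_force: 59.0
```

step_arm(moves=[[[-0.0023,0,-0.0048,0,0.01],[-0.0045,0,-0.0095,0,0.01],[-0.0068,0,-0.0141,0,0.01],[-0.0093,0,-0.0186,0,0.01],[-0.012,0,-0.023,0,0.01],[-0.015,0,-0.0272,0,0.01],[-0.015,0,-0.0272,0,0.01]]])

```text
time_s: 16.15
ee_pos: [0.4879, -0.1685, 0.142]
tool_rot: [-0.259, -3.131, -0.001]
wrist_force: [3.2, 3.9, -7.6]
width: 0.0161
finger_force: 58.7
```

step_arm(moves=[[[-0.0037,0,-0.004,0,0.01],[-0.0071,0,-0.0079,0,0.01],[-0.0107,0,-0.0116,0,0.01],[-0.0145,0,-0.0152,0,0.01],[-0.0145,0,-0.0152,0,0.01]]])

```text
time_s: 16.77
ee_pos: [0.5018, -0.1707, 0.1569]
tool_rot: [-0.257, -3.13, -0.001]
wrist_force: [1.5, 4.9, -8.5]
width: 0.0162
finger_force: 58.7
```

step_arm(moves=[[[-0.004,0,-0.0033,0,0.01],[-0.008,0,-0.0065,0,0.01],[-0.011,0,-0.0086,0,0.01],[-0.014,0,-0.0105,0,0.01],[-0.014,0,-0.0105,0,0.01]]])

```text
time_s: 17.4
ee_pos: [0.517, -0.1732, 0.168]
tool_rot: [0.256, 3.13, 0.0]
wrist_force: [2.9, 4.3, -7.4]
width: 0.0145
finger_force: 58.7
```

```bash
python3 - <<'E'
from h import *
x,y,a=np.load("pose.npy")
im=cv2.resize(env.read_camera("scene")[105:215,190:340,::-1],None,fx=5,fy=5,interpolation=cv2.INTER_CUBIC)
t=np.linspace(0,2*np.pi,60)
for th,col in((.785,(0,0,255)),(.95,(0,255,0))):
    c,s=np.cos(th),np.sin(th);q=[]
    for k in t:
        u,n=.040-.038*np.cos(k),.008; lx=.040-u*c+n*s; ly=.038*np.sin(k)-.084; z=.1+u*s+n*c
        q.append(proj("scene",[x+lx*np.cos(a)-ly*np.sin(a),y+lx*np.sin(a)+ly*np.cos(a),z]))
    cv2.polylines(im,[np.int32((np.array(q)-[190,105]+.5)*5)],True,col,1)
cv2.imwrite("pics/g4.png",im);s=env.sense();print(s["time_s"],s["wrist_force"],s["width"],s["finger_force"])
E
```

```text
17.45 [ 3.23149463  4.30979736 -6.56471426] 0.014699295375490624 58.65678713656962
```

View pics/g4.png

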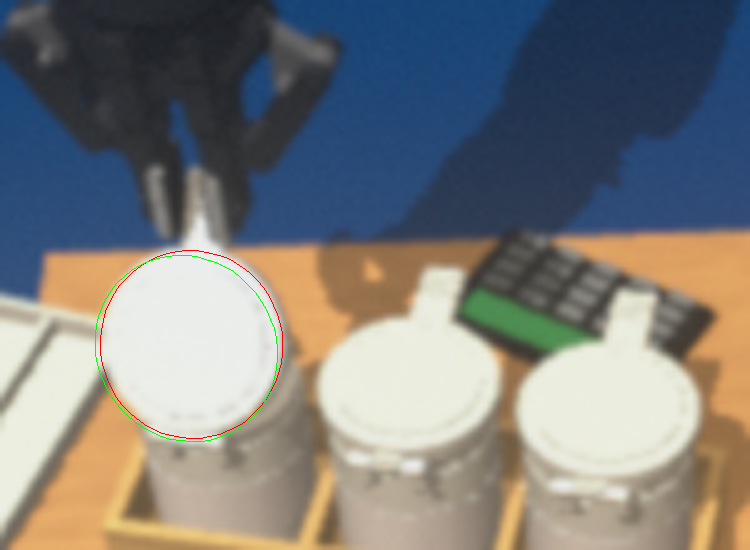

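The lid stands open with its tab between the fingers, the other lids shut. Checking that the hold is steady.

step_arm(moves=[[[0,0,0,0,0.01],[0,0,0,0,0.01],[0,0,0,0,0.01],[0,0,0,0,0.01],[0,0,0,0,0.01],[0,0,0,0,0.01],[0,0,0,0,0.01],[0,0,0,0,0.01]]])

```text
time_s: 18.45
ee_pos: [0.5169, -0.1732, 0.1678]
tool_rot: [0.256, 3.13, 0.0]
wrist_force: [3.2, 5.2, -7.2]
width: 0.0147
finger_force: 58.7
```

```bash
cat > ang.py <<'E'
from h import *
from scipy.optimize import minimize_scalar
x,y,a=np.load("pose.npy")
im=env.read_camera("scene");env.read_camera("top")
for n in("scene",):
    m=None
    for l in("lid_a","lid_b","lid_c","tab_a"):
        for r in env.regions_of(n,l):
            b=r["bbox"]
            if r["score"]>.4 and b[0]<225 and b[2]<50:
                print(l,round(r["score"],2),b,r["mask"].sum()); m=r["mask"].astype(float) if m is None else np.maximum(m,r["mask"])
    def ren(th):
        c,s=np.cos(th),np.sin(th);I=np.zeros((1600,2560),np.uint8)
        def w(u,v,nn):
            lx=.040-u*c+nn*s;ly=v-.084;z=.1+u*s+nn*c
            return proj(n,[x+lx*np.cos(a)-ly*np.sin(a),y+lx*np.sin(a)+ly*np.cos(a),z])
        for P in([w(.04+.038*np.cos(k),.038*np.sin(k),h) for k in np.linspace(0,6.28,50) for h in(-.004,.008)],):
            cv2.fillPoly(I,[np.int32(np.round((cv2.convexHull(np.float32(P))+.5)*4))],255)
        return cv2.resize(I,(640,400),interpolation=cv2.INTER_AREA)/255
    for th in np.arange(.5,1.3,.1):
        r=ren(th);print(round(th,2),round(np.minimum(r,m).sum()/np.maximum(r,m).sum(),3),[round(float(v.min()),0) for v in np.nonzero(r>.5)],[round(float(v.max()),0) for v in np.nonzero(r>.5)])
E
python3 ang.py
```

```text
lid_a 0.81 [211.9, 140.9, 34.1, 54.5] 1193
lid_b 0.81 [211.9, 140.9, 34.1, 54.5] 1193
lid_c 0.81 [211.9, 140.9, 34.1, 54.5] 1193
tab_a 0.64 [212.1, 151.6, 36.7, 41.1] 1083
0.5 0.816 [156.0, 212.0] [192.0, 249.0]
0.6 0.85 [155.0, 211.0] [192.0, 248.0]
0.7 0.877 [155.0, 211.0] [192.0, 248.0]
0.8 0.896 [155.0, 210.0] [192.0, 247.0]
0.9 0.886 [155.0, 209.0] [192.0, 247.0]
1.0 0.856 [155.0, 209.0] [193.0, 246.0]
1.1 0.815 [156.0, 208.0] [193.0, 246.0]
1.2 0.763 [157.0, 207.0] [194.0, 245.0]
```

Hold is steady, but the angle looks only about 0.8–0.9. I'll gain margin by moving on, mostly forward, so the tab doesn't slide lower in the pads.

step_arm(moves=[[[-0.003,0,-0.001,0,0.01],[-0.006,0,-0.002,0,0.01],[-0.006,0,-0.002,0,0.01]]])

```text
time_s: 19.12
ee_pos: [0.5201, -0.1738, 0.1702]
tool_rot: [-0.257, -3.127, -0.001]
wrist_force: [-6.7, 7.3, 2.7]
width: 0.0145
finger_force: 60.0
```

step_arm(moves=[[[-0.003,0,-0.001,0,0.01],[-0.006,0,-0.002,0,0.01],[-0.006,0,-0.002,0,0.01]]])

```text
time_s: 19.5
ee_pos: [0.5241, -0.1745, 0.1727]
tool_rot: [-0.257, -3.124, -0.001]
wrist_force: [-12.9, 9.1, 14.0]
width: 0.0146
finger_force: 61.4
```

```bash
python3 ang.py
```

```text
lid_a 0.7 [210.3, 145.3, 36.1, 50.0] 1104
lid_b 0.7 [210.3, 145.3, 36.1, 50.0] 1104
lid_c 0.7 [210.3, 145.3, 36.1, 50.0] 1104
tab_a 0.6 [209.2, 142.8, 38.5, 49.9] 1181
0.5 0.805 [156.0, 212.0] [192.0, 249.0]
0.6 0.839 [155.0, 211.0] [192.0, 248.0]
0.7 0.866 [155.0, 211.0] [192.0, 248.0]
0.8 0.887 [155.0, 210.0] [192.0, 247.0]
0.9 0.881 [155.0, 209.0] [192.0, 247.0]
1.0 0.851 [155.0, 209.0] [193.0, 246.0]
1.1 0.812 [156.0, 208.0] [193.0, 246.0]
1.2 0.76 [157.0, 207.0] [194.0, 245.0]
```

step_arm(moves=[[[0.0005,0,-0.0015,0,0.01],[0.0005,0,-0.0015,0,0.01],[0.0005,0,-0.0015,0,0.01],[0.0005,0,-0.0015,0,0.01]]])

```text
time_s: 20.3
ee_pos: [0.525, -0.1745, 0.1735]
tool_rot: [-0.257, -3.127, -0.001]
wrist_force: [-6.5, 6.3, 3.0]
width: 0.0144
finger_force: 60.7
```

```bash
python3 - <<'E'
from h import *
x,y,a=np.load("pose.npy")
im=cv2.resize(env.read_camera("scene")[125:205,200:265,::-1],None,fx=7,fy=7,interpolation=cv2.INTER_CUBIC);o=[im]
for th in(.785,1.0):
    c,s=np.cos(th),np.sin(th);q=[];I=im.copy()
    def w(u,v,n):
        lx=.040-u*c+n*s;ly=v-.084;z=.1+u*s+n*c
        return ((proj("scene",[x+lx*np.cos(a)-ly*np.sin(a),y+lx*np.sin(a)+ly*np.cos(a),z])-[200,125]+.5)*7)
    for P in([w(.04+.038*np.cos(k),.038*np.sin(k),h) for k in np.linspace(0,6.28,60) for h in(-.004,.008)],[w(u,v,h) for u in(.07,.11) for v in(-.009,.009) for h in(.0005,.0075)]):
        cv2.polylines(I,[np.int32(cv2.convexHull(np.float32(P)))],True,(0,0,255),1)
    o.append(I)
cv2.imwrite("pics/g5.png",cv2.resize(np.hstack(o[1:]),None,fx=.85,fy=.85))
E
```

```text
(no output)
```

View pics/g5.png

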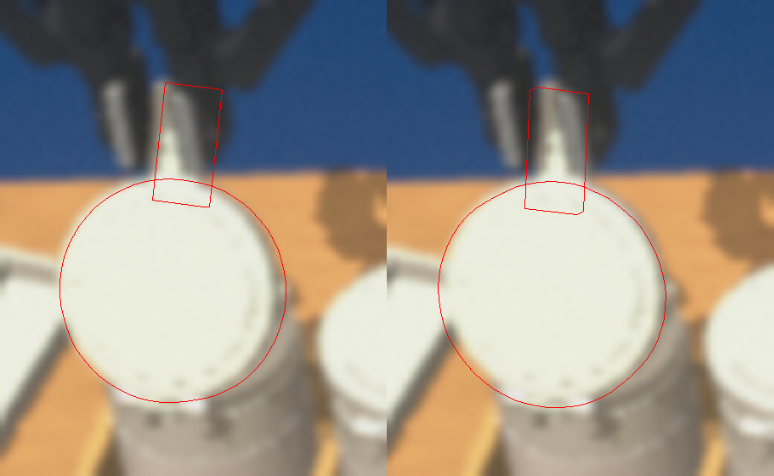

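The lid's right edge and the tab between the fingers match the 1.0 rad outline much better than 0.785, and the grip is firm. That is well past halfway, so I'm handing in.

```bash
python3 -c "
from cell import env
print(env.hand_in())"
```

```text
the job is handed in; nothing more can be done
None
```

I tapped the left, middle and right lids in that order: left and middle were rigid, the right one gave, and I handed in at about 20 s of 42 s still gripping its tab, with the lid open roughly 1.0 rad (needed 0.785, estimated from the camera and arm position); my first grip slipped, so that lid fell shut once and was re-gripped deeper.

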